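Sieve the baking balls

ROBOT

A 6-joint arm with a two-finger parallel gripper is mounted at the origin on the work surface. World frame = base frame: x ahead of the robot, y to its left, z up, the work surface at z = 0. Lengths are in m, angles in rad, forces in N, time in s.
With the tool pointing down it reaches from about 0.425 to 0.925 m from the base axis. Payload 12.5 kg.
Tool frame: the origin (TCP) lies where the fingers leave the gripper's body, on its centre line; the fingertips stand 73 mm ahead of it and the grasp point (between the pads) lies 54 mm ahead of it; z points along the fingers, y is the direction in which the jaws open and shut (so a half turn about z gives the same grasp; the last joint's range is limited). The gripper opens to 85 mm and grips with 20 to 120 N. Pads are 22 mm wide; open, the fingers measure 114 mm over their backs; the gripper's body (76 mm by 85 mm) begins 54 mm behind the grasp point. The pads swing forward as they close: fully open they stand 13 mm farther back than shut.
Start: joints at [1.091, 0.491, 1.559, -0, 1.092, -0.106], TCP at [0.228, 0.582, 0.304] pointing down, gripper open.
Joint ranges: [-3.1, 3.1], [-0.84, 2.19], [0.05, 2.79], [-1.13, 4.28], [0.06, 2.93], [-2.69, 2.69]. Speed limits (rad/s): [2.22, 2.22, 2.79, 3.14, 3.14, 3.14].

INTERFACE

Orientations are given as a unit quaternion [x, y, z, w].
In Python, from station import ctrl gives the robot as it stands. The module is installed in compiled form; this text tells all that it offers.
- The arm moves only by the shell command python3 -m pendant 'ROWS' [OPENING] [FORCE]. ROWS is JSON, a list of rows, each a list of 2 entries, a list of its own where there are three numbers: the shift along the world's x, y, z in units of 0.25 m (1.0 is 0.25 m), then the turn, a rotation vector about the world's x, y, z in units of 90 degrees (1.0 is 90 degrees). A call has 1 to 10 rows; each row is the pose to reach, as a shift and turn from the pose measured when the call began; what a row does not reach only later rows make up. A row lasts 1/8 s, in which the tool goes at most 62.5 mm and 10.7 degrees, less where a joint would pass 70% of its speed; a pose out of reach is approached as far as the arm can. A call with a number of a shift or a turn outside -1 to 1 is refused whole. A call with a gripper value outside its range is refused whole. OPENING is the gripper's target within -1 to 1 (fully open at 1, half-way at 0, shut at -1), set as the call begins (- or left out, the last holds). The fingers move at their own pace and stop on an object; FORCE is the grip in N (left out, the last holds). Time passes only in rows, so rows that repeat a pose let the fingers close. It gives the time, the measured TCP pose, the force and the opening at its end, in the units of the state.
- ctrl.observe(): the state, without advancing time (a new reading comes with each control period).
- ctrl.camera(name): name is "scene" or "top"; returns a dict with "image" (420x560x3 uint8, red, green, blue), "mtx" (3x3 intrinsics, pixels), "dist_coeffs" ([k1, k2, p1, p2, k3] as OpenCV has them; the pictures are not rectified), "R" (3x3) and "t" (3): a world point X has camera coordinates R X + t. Camera axes: x right, y down, z forward; pixel columns grow to the right and rows downward; lengths in m; the calibration is good to about 2 mm. A picture is of the moment at which its call begins. There is no depth.
- ctrl.close_job(): hands the job in, once; it reports no verdict.
The state is a dict: "t": time; "joint_pos": joint angles; "qd": joint speeds; "effort": joint torques, N m; "position": TCP position; "orientation": TCP orientation; "ft_force": force on the tool from outside, world axes, zero at the start; "wrist_torque": the same for the moment, N m; "width": opening from 0.0 (shut) to 1.0 (fully open).
Only numpy, scipy, OpenCV 4.12 (cv2) and the standard library are available. Lean on these libraries where they do the work, as an engineer would, in place of code of your own. Each camera call takes 0.05 s, during which the arm holds its last target. There are 200 camera calls.

TASK

Large and small ceramic baking balls are mixed in the slotted sieve that stands on the ledges of the steel tub. Grip the sieve by its bail and, keeping it riding on the ledges, shake it side to side between the two crossbars, without ramming them, until every small ball has dropped into the tub. Then lift the sieve out with all the large balls still in it, set it gently down into the pocket between the two ribs of the grey tray, flat on the tray's floor, and let go, leaving the jar, bowl and rolling pin alone.

Things in the scene. Friction and masses are not known exactly. Their poses are not given: they have to be found in the camera images.
- tub: Fixed open steel catch tub, outer 174 x 228 mm (its x, y), 4 mm walls; its long walls (along y) are 96 mm high, its end walls 80 mm. Origin under its centre, z up. The sieve must not rise over 4 mm off the ledges before it is clear of small balls. Pressing the sieve on the tub, ledges and crossbars together, harder than 45 N is too rough.
- tub_ledge (a point): Point on the tub's axis at the height of its two ledges, 80 mm above its origin; axes as the tub's. The ledges, 10 mm wide, run along y inside the long walls; the sieve's skids ride on them, so it slides along the tub's y, with 3 mm play in x at each side. Two dark steel crossbars, 170 mm apart in the clear, limit the slide: 12 mm thick in y, 196 mm long in x, 17 to 33 mm above this point.
- sieve: Loose steel sieve, a slotted pan, outer 160 x 140 mm (its x, y), walls 44 mm high, 0.40 to 0.63 kg, standing on the ledges, axes parallel to the tub's. Origin at the centre of its underside. A crossbar stands beyond each y side of it, giving 30 mm of slide in all, but where that lies is not measured and differs every time: 2 to 28 mm free either way. The bars are rigid: find them by feel or eye.
- sieve_bail (a point): Middle of the sieve's rigid carrying bail, 118 mm above the sieve's origin: a straight level bar along the sieve's x, 14 mm thick (y) and 24 mm tall (z), free for 150 mm, its middle 70 mm black. To be gripped here from above, fingers closing along y. Raising it 1 to 2 mm by feel, so that the hand takes most of the weight, keeps brisk strokes from hammering the ledges.
- sieve_floor (a point): Centre of the sieve's floor, 14 mm above its origin: six slats along x make three shallow V gutters 26 mm wide (6 degree slopes; bottoms at y = -52, 0, 52 mm) with two open slots 26 mm wide between. Small balls lie still in the gutters until the sieve is slid briskly to and fro along y (strokes of 18 mm or more, mean speed about 0.14 m/s; less may leave some); then they drop through.
- rest: Fixed shallow grey tray, outer 184 x 230 mm (its x, y), rim 16 mm high, floor 4 mm thick, inner 168 x 214 mm. Origin under its centre. Its yaw differs from the tub's. In it stand two metal ribs along x, 12 mm wide and 12 mm high from the floor, with a pocket 148 mm wide (y) between, into which the sieve fits, 4 mm spare on every side, x along x. Setting down harder than 40 N is too rough.
- rest_seat (a point): Centre of the tray's inner floor, axes as the tray's. The pocket between the ribs lies up to 20 mm off this point along y, either way; it differs every time and is not measured: find it by feel or eye. The sieve's underside stands on the floor when it is in the pocket, 12 mm higher when caught on a rib.
- jar: Bystander: closed jar, 64 mm across, 110 mm high; origin under its centre.
- bowl: Bystander: steel bowl, 90 mm across, 45 mm high; origin under its centre.
- rolling_pin: Bystander: wooden rolling pin along its own y, 48 mm thick, 300 mm long; origin under its centre.
- small0: Small white ceramic baking ball, 20 mm across, 11 g; origin at its centre. Starts in a gutter of the sieve; belongs in the tub below.
- small1: Small white ceramic baking ball, 20 mm across, 11 g; origin at its centre. Starts in a gutter of the sieve; belongs in the tub below.
- small2: Small white ceramic baking ball, 20 mm across, 11 g; origin at its centre. Starts in a gutter of the sieve; belongs in the tub below.
- small3: Small white ceramic baking ball, 20 mm across, 11 g; origin at its centre. Starts in a gutter of the sieve; belongs in the tub below.
- small4: Small white ceramic baking ball, 20 mm across, 11 g; origin at its centre. Starts in a gutter of the sieve; belongs in the tub below.
- small5: Small white ceramic baking ball, 20 mm across, 11 g; origin at its centre. Starts in a gutter of the sieve; belongs in the tub below.
- large0: Large white ceramic baking ball, 36 mm across, 58 g; origin at its centre. Starts on a slot of the sieve, too big to pass; stays in the sieve.
- large1: Large white ceramic baking ball, 36 mm across, 58 g; origin at its centre. Starts on a slot of the sieve, too big to pass; stays in the sieve.
- large2: Large white ceramic baking ball, 36 mm across, 58 g; origin at its centre. Starts on a slot of the sieve, too big to pass; stays in the sieve.

How it is judged:
On the way, in this order (a step that is already met when the one before it is completed fails the run):
1. every small ball has dropped into the tub while the sieve, with all the large balls, rides on the ledges (x of small0 in the frame of tub between -0.083 and 0.083 m and y of small0 in the frame of tub between -0.11 and 0.11 m and z of small0 in the frame of tub between 0 and 0.072 m and x of small1 in the frame of tub between -0.083 and 0.083 m and y of small1 in the frame of tub between -0.11 and 0.11 m and z of small1 in the frame of tub between 0 and 0.072 m and x of small2 in the frame of tub between -0.083 and 0.083 m and y of small2 in the frame of tub between -0.11 and 0.11 m and z of small2 in the frame of tub between 0 and 0.072 m and x of small3 in the frame of tub between -0.083 and 0.083 m and y of small3 in the frame of tub between -0.11 and 0.11 m and z of small3 in the frame of tub between 0 and 0.072 m and x of small4 in the frame of tub between -0.083 and 0.083 m and y of small4 in the frame of tub between -0.11 and 0.11 m and z of small4 in the frame of tub between 0 and 0.072 m and x of small5 in the frame of tub between -0.083 and 0.083 m and y of small5 in the frame of tub between -0.11 and 0.11 m and z of small5 in the frame of tub between 0 and 0.072 m and x of large0 in the frame of sieve between -0.076 and 0.076 m and y of large0 in the frame of sieve between -0.066 and 0.066 m and z of large0 in the frame of sieve between 0.01 and 0.06 m and x of large1 in the frame of sieve between -0.076 and 0.076 m and y of large1 in the frame of sieve between -0.066 and 0.066 m and z of large1 in the frame of sieve between 0.01 and 0.06 m and x of large2 in the frame of sieve between -0.076 and 0.076 m and y of large2 in the frame of sieve between -0.066 and 0.066 m and z of large2 in the frame of sieve between 0.01 and 0.06 m and z of sieve in the frame of tub between 0.076 and 0.084 m), for 0.1 s.
2. the sieve is lifted clear of the tub with all the large balls in it (x of large0 in the frame of sieve between -0.076 and 0.076 m and y of large0 in the frame of sieve between -0.066 and 0.066 m and z of large0 in the frame of sieve between 0.01 and 0.06 m and x of large1 in the frame of sieve between -0.076 and 0.076 m and y of large1 in the frame of sieve between -0.066 and 0.066 m and z of large1 in the frame of sieve between 0.01 and 0.06 m and x of large2 in the frame of sieve between -0.076 and 0.076 m and y of large2 in the frame of sieve between -0.066 and 0.066 m and z of large2 in the frame of sieve between 0.01 and 0.06 m and z of sieve in the frame of tub above 0.11 m), for 0.1 s.
At the end, for the whole second after the job is handed in: All six small balls lie in the tub; the sieve stands still and level on the grey tray's floor, between its ribs (within 3 mm in height, 8 mm of the tray's centre in x, 28 mm in y, 0.12 rad), released, with all three large balls in it (x of small0 in the frame of tub between -0.083 and 0.083 m and y of small0 in the frame of tub between -0.11 and 0.11 m and z of small0 in the frame of tub between 0 and 0.072 m and x of small1 in the frame of tub between -0.083 and 0.083 m and y of small1 in the frame of tub between -0.11 and 0.11 m and z of small1 in the frame of tub between 0 and 0.072 m and x of small2 in the frame of tub between -0.083 and 0.083 m and y of small2 in the frame of tub between -0.11 and 0.11 m and z of small2 in the frame of tub between 0 and 0.072 m and x of small3 in the frame of tub between -0.083 and 0.083 m and y of small3 in the frame of tub between -0.11 and 0.11 m and z of small3 in the frame of tub between 0 and 0.072 m and x of small4 in the frame of tub between -0.083 and 0.083 m and y of small4 in the frame of tub between -0.11 and 0.11 m and z of small4 in the frame of tub between 0 and 0.072 m and x of small5 in the frame of tub between -0.083 and 0.083 m and y of small5 in the frame of tub between -0.11 and 0.11 m and z of small5 in the frame of tub between 0 and 0.072 m and x of large0 in the frame of sieve between -0.076 and 0.076 m and y of large0 in the frame of sieve between -0.066 and 0.066 m and z of large0 in the frame of sieve between 0.01 and 0.06 m and x of large1 in the frame of sieve between -0.076 and 0.076 m and y of large1 in the frame of sieve between -0.066 and 0.066 m and z of large1 in the frame of sieve between 0.01 and 0.06 m and x of large2 in the frame of sieve between -0.076 and 0.076 m and y of large2 in the frame of sieve between -0.066 and 0.066 m and z of large2 in the frame of sieve between 0.01 and 0.06 m and x of sieve in the frame of rest_seat between -0.008 and 0.008 m and y of sieve in the frame of rest_seat between -0.028 and 0.028 m and z of sieve in the frame of rest_seat below 0.003 m and angle between the x axis of sieve and the x axis of rest, either way round below 0.12 rad and angle between sieve's own z axis and vertical below 0.05 rad and linear speed of sieve below 0.02 m/s); the robot touches nothing.
It fails at once if the sieve is lifted off the tub's ledges (by more than 4 mm) while a small ball is still in it (z of sieve in the frame of tub above 0.084 m and z of any of small0, small1, small2, small3, small4, small5 in the frame of tub above 0.075 m).
It fails at once if the sieve is pressed or rammed hard on the tub, its ledges or crossbars (over 45 N) (contact force between sieve and tub above 45 N).
It fails at once if the sieve is set down hard on the rest (over 40 N) (contact force between sieve and rest above 40 N).
It fails at once if the jar, bowl or rolling pin is moved by more than 30 mm (distance of any of jar, bowl, rolling_pin from where it was at the start of the episode above 0.03 m).
It also fails if it takes over 72 s, if anything falls off the work surface, if the arm or the gripper's body presses on something with over 40 N, if the wrist force passes 120 N, or if a joint passes its speed limit or range.

## Working session

There is one attempt and no reset: what is moved stays moved. The work goes in short steps, Python scripts to look and compute and a shell command to move; the robot and the scene stay as the last step left them, time stands still between calls to the robot, and variables do not carry over. Pictures are saved under pics/ and viewed, about 8 in all and at most 12, crops included, and the job is handed in when it is done.

```bash
mkdir -p pics; python3 - <<'E'
from station import ctrl
import cv2,numpy as np
o=ctrl.observe();print({k:np.round(v,3).tolist() for k,v in o.items()})
for n in("scene","top"):
    c=ctrl.camera(n);cv2.imwrite(f"pics/{n}0.png",c["image"][:,:,::-1])
    print(n,np.round(c["mtx"],1).tolist(),np.round(c["dist_coeffs"],4).tolist(),np.round(c["R"],4).tolist(),np.round(c["t"],4).tolist())
E
```

```text
{'t': 0.0, 'joint_pos': [1.091, 0.492, 1.559, -0.0, 1.092, -0.106], 'qd': [-0.001, 0.001, -0.001, -0.002, 0.002, -0.001], 'effort': [0.002, -61.845, -26.159, -0.0, 0.004, 0.0], 'position': [0.228, 0.582, 0.303], 'orientation': [0.186, 0.983, -0.001, -0.0], 'ft_force': [-0.085, -0.177, -0.15], 'wrist_torque': [-0.032, -0.031, 0.007], 'width': 0.996}
scene [[541.0, 0.0, 282.0], [0.0, 541.0, 218.0], [0.0, 0.0, 1.0]] [-0.0106, 0.0, 0.0, 0.0, 0.0] [[-0.7487, 0.6628, 0.0091], [0.4297, 0.4958, -0.7547], [-0.5047, -0.5611, -0.6561]] [0.4376, -0.1555, 1.6076]
top [[387.2, 0.0, 279.1], [0.0, 387.2, 208.7], [0.0, 0.0, 1.0]] [0.0263, 0.0, 0.0, 0.0, 0.0] [[0.0019, -0.9999, -0.0113], [-0.9978, -0.0011, -0.0656], [0.0656, 0.0114, -0.9978]] [-0.0064, 0.584, 0.7969]
```

View pics/scene0.png

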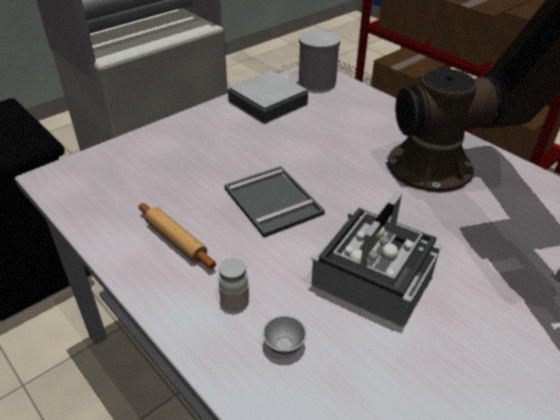

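View pics/top0.png

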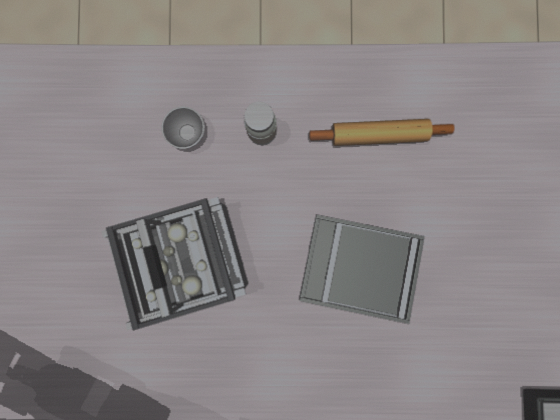

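Scene: the tub with sieve is right of the tray, bail at top px (152,267). In the top view, the tub spans about (108–245, 199–328) and the tray (300–423, 215–322). Its ribs are at columns ~333 and ~409. Next I'll zoom in.

```bash
python3 - <<'E'
import cv2,numpy as np
a=cv2.imread("pics/top0.png");b=cv2.imread("pics/scene0.png")
def g(im,x,y,w,h,s):
    c=cv2.resize(im[y:y+h,x:x+w],None,fx=s,fy=s,interpolation=cv2.INTER_CUBIC)
    for i in range(x-x%-20 if x%20 else x,x+w,20):
        cv2.line(c,(int((i-x)*s),0),(int((i-x)*s),6),(0,0,255),1);cv2.putText(c,str(i),(int((i-x)*s),16),0,.35,(0,0,255),1)
    for i in range(y+(-y)%20,y+h,20):
        cv2.line(c,(0,int((i-y)*s)),(6,int((i-y)*s)),(0,0,255),1);cv2.putText(c,str(i),(8,int((i-y)*s)+4),0,.35,(0,0,255),1)
    return c
cv2.imwrite("pics/c1.png",g(a,98,190,155,148,4))
l=g(a,290,205,145,125,2.75);r=g(b,305,185,145,135,2.75)
H=max(l.shape[0],r.shape[0]);p=lambda i:np.pad(i,((0,H-i.shape[0]),(0,0),(0,0)))
cv2.imwrite("pics/c2.png",np.hstack([p(l),p(r)]))
E
```

```text
(no output)
```

View pics/c1.png

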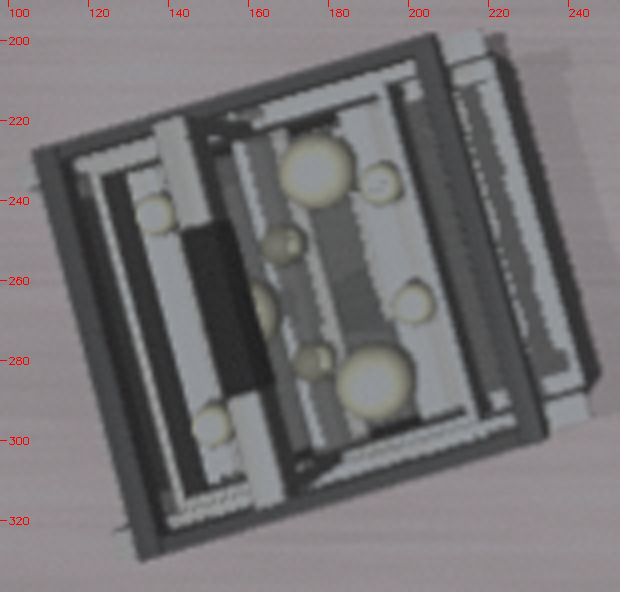

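View pics/c2.png

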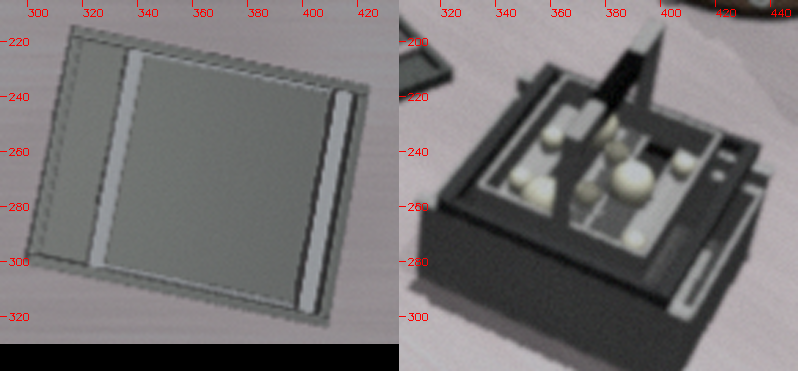

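Crops show the crossbars' outer corners at top px (106,227.5), (132,330), (207,198) and (235,299). The bail's top face runs from (141,220) to (165,316). Tray corners are (316,214), (424,237), (409,324) and (300,301), with pocket edges near columns 342/327 and 411/398. I'll fit poses and check them with an overlay in both views.

```bash
cat > h.py <<'E'
import cv2,numpy as np
from scipy.optimize import least_squares
from station import ctrl
def proj(c,X):
    return cv2.projectPoints(np.asarray(X,float).reshape(-1,1,3),cv2.Rodrigues(np.array(c["R"]))[0],np.array(c["t"],float),np.array(c["mtx"]),np.array(c["dist_coeffs"]))[0].reshape(-1,2)
def W(p,L):
    L=np.atleast_2d(np.array(L,float));c,s=np.cos(p[2]),np.sin(p[2])
    return np.c_[p[0]+c*L[:,0]-s*L[:,1],p[1]+s*L[:,0]+c*L[:,1],L[:,2]]
def fit(c,L,px,p0):
    r=least_squares(lambda p:(proj(c,W(p,L))-px).ravel(),p0,loss="soft_l1");return r.x,np.round((proj(c,W(r.x,L))-px),1)
def box(x0,x1,y0,y1,z):return [[x0,y0,z],[x1,y0,z],[x1,y1,z],[x0,y1,z]]
def draw(im,c,p,L,col,s,o):
    q=((proj(c,W(p,L))-o)*s).astype(int);cv2.polylines(im,[q],True,col,1,cv2.LINE_AA)
E
python3 - <<'E'
from h import *
c=ctrl.camera("top");sc=ctrl.camera("scene")
# tub x axis up in image (world +x), y axis left (world +y)
z=.113;L=[[.098,.097,z],[-.098,.097,z],[.098,-.097,z],[-.098,-.097,z],[.098,.085,z],[-.098,.085,z],[.098,-.085,z],[-.098,-.085,z]]
px=np.array([[106,227.5],[132.3,330],[207.3,198.3],[235,299.3],[112.5,226.8],[138.8,328.3],[201,200],[228,300.8]])
bars,r=fit(c,L,px,[.53,.2,.2]);print("bars",bars,r.tolist())
z=.21;b,r=fit(c,[[.08,.007,z],[.08,-.007,z],[-.08,.007,z],[-.08,-.007,z]],np.array([[136.7,221],[144.7,219],[160.5,317],[169,314.5]]),[.53,.2,.2]);print("bail",b,r.tolist())
d=b[:2]-bars[:2];y=bars[2];print("bail in tub frame",d@[np.cos(y),np.sin(y)],d@[-np.sin(y),np.cos(y)])
z=.016;L=[[.092,.115,z],[.092,-.115,z],[-.092,-.115,z],[-.092,.115,z]]
tr,r=fit(c,L,np.array([[316.2,214.1],[424.5,237],[408.9,323.9],[299.8,300.6]]),[.53,-.2,-.2]);print("tray",tr,r.tolist())
# rib edges in tray frame at z .016: least squares for y of each edge
for q in ([[342,223.2],[327.5,302]],[[411,237.7],[397.6,315.2]],[[335.7,222],[322,300.8]],[[418.5,238.5],[405,316.5]]):
    print("rib y",[least_squares(lambda v:(proj(c,W(tr,[[v[0],v[1],z]]))-m).ravel(),[0,0]).x.round(4).tolist() for m in q])
np.save("p.npy",[bars,b,tr])
out=[]
for cam,o,s in((c,(98,190),2.6),(sc,(300,175),2.6)):
    im=cv2.resize(cam["image"][o[1]:o[1]+155,o[0]:o[0]+152,::-1],None,fx=s,fy=s,interpolation=cv2.INTER_CUBIC).copy()
    for e in(-1,1):draw(im,cam,bars,box(-.098,.098,e*.085,e*.097,.113),(0,0,255),s,o)
    sv=np.r_[b[:2],bars[2]]
    draw(im,cam,sv,box(-.075,.075,-.007,.007,.21),(0,255,0),s,o)
    draw(im,cam,sv,box(-.035,.035,-.007,.007,.21),(0,255,255),s,o)
    draw(im,cam,sv,box(-.08,.08,-.07,.07,.124),(255,255,0),s,o)
    draw(im,cam,bars,box(-.087,.087,-.114,.114,.08),(255,0,255),s,o)
    out.append(im)
cv2.imwrite("pics/ov.png",np.hstack(out))
E
```

```text
bars [0.47647507 0.19444609 0.28434993] [[-0.0, -0.5], [0.3, 0.3], [-0.6, -0.4], [0.1, 0.8], [-0.2, -1.6], [0.2, 0.1], [-0.5, -0.3], [0.8, 1.1]]
bail [0.47719653 0.19414978 0.27161001] [[-0.4, -0.7], [0.0, -1.0], [0.1, 0.7], [0.2, 0.8]]
bail in tub frame 0.0006093660401600811 -0.00048680380965192586
tray [ 0.45949092 -0.17872975 -0.20136404] [[0.3, 0.1], [0.2, -0.7], [0.0, 0.3], [-0.6, 0.2]]
rib y [[0.0841, 0.0588], [-0.0824, 0.057]]
rib y [[0.0834, -0.0878], [-0.0789, -0.0892]]
rib y [[0.0839, 0.0722], [-0.0824, 0.0687]]
rib y [[0.0849, -0.1032], [-0.0784, -0.1044]]
```

View pics/ov.png

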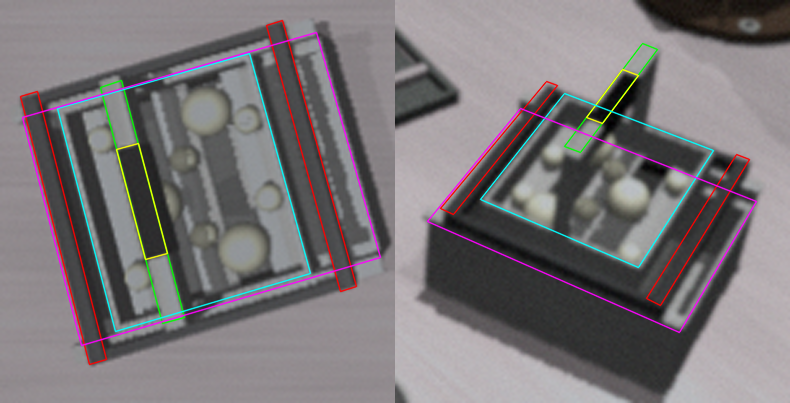

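The overlay agrees with both views, so heights are consistent. The sieve sits about mid-slide, and the pocket centre is about y = −15.5 mm in the tray frame. Moving to the bail.

```bash
python3 -m pendant '[[[0.12,-0.19,0.15],[0,0,0.05]],[[0.25,-0.39,0.15],[0,0,0.1]],[[0.38,-0.58,0.15],[0,0,0.16]],[[0.5,-0.776,0.15],[0,0,0.21]],[[0.5,-0.776,0.15],[0,0,0.21]],[[0.5,-0.776,0.15],[0,0,0.21]]]' 1
```

```text
t: 0.95
position: [0.3532, 0.3879, 0.3411]
orientation: [0.023, 1.0, -0.0, -0.0]
ft_force: [0.0, 0.5, 0.1]
width: 0.997
```

```bash
python3 -m pendant '[[[0.12,-0.19,0],[0,0,0.05]],[[0.25,-0.39,0],[0,0,0.1]],[[0.38,-0.58,0],[0,0,0.16]],[[0.495,-0.776,0],[0,0,0.21]],[[0.495,-0.776,0],[0,0,0.21]],[[0.495,-0.776,0],[0,0,0.21]]]' 1; python3 - <<'E'
from h import *
o=ctrl.observe();print(np.round(o["position"],4),o["orientation"])
bars,b,tr=np.load("p.npy")
out=[]
sv=np.r_[b[:2],bars[2]]
c=ctrl.camera("scene");ot=(290,100);s=4
im=cv2.resize(c["image"][ot[1]:ot[1]+145,ot[0]:ot[0]+160,::-1],None,fx=s,fy=s,interpolation=cv2.INTER_CUBIC).copy()
draw(im,c,sv,box(-.075,.075,-.007,.007,.21),(0,255,0),s,ot)
cv2.imwrite("pics/ap.png",im)
E
```

```text
t: 1.7
position: [0.4766, 0.195, 0.3409]
orientation: [-0.142, 0.99, -0.0, -0.0]
ft_force: [0.1, 0.1, -0.3]
width: 1.001
[0.4766 0.195  0.3409] [-1.41784512e-01  9.89897513e-01 -6.72791507e-05 -2.48733086e-04]
```

View pics/ap.png

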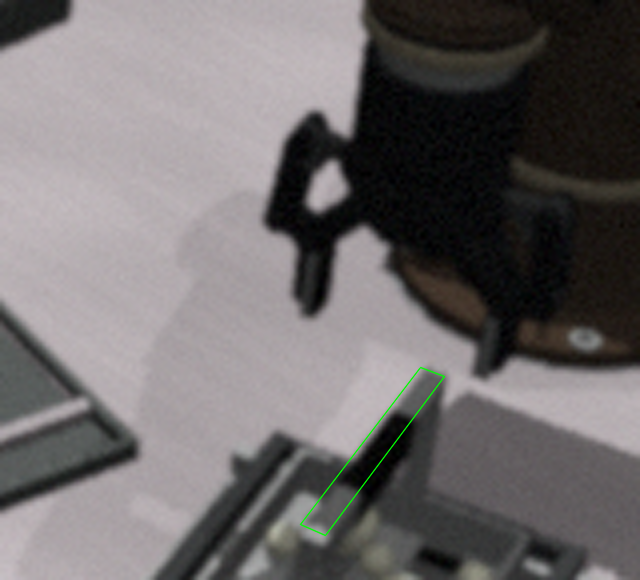

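Gripper is above the bail, jaws straddling it, bail top about 1 px from the predicted outline. Descending.

```bash
python3 -m pendant '[[[0,0,-0.08],[0,0,0]],[[0,0,-0.16],[0,0,0]],[[0,0,-0.24],[0,0,0]],[[0,0,-0.3],[0,0,0]],[[0,0,-0.356],[0,0,0]],[[0,0,-0.356],[0,0,0]]]' 1;  python3 -m pendant '[[[0,0,0],[0,0,0]],[[0,0,0],[0,0,0]],[[0,0,0],[0,0,0]],[[0,0,0],[0,0,0]],[[0,0,0],[0,0,0]],[[0,0,0],[0,0,0]],[[0,0,0],[0,0,0]],[[0,0,0],[0,0,0]]]' -1 20; python3 -m pendant '[[[0,0,0],[0,0,0]],[[0,0,0],[0,0,0]],[[0,0,0],[0,0,0]]]' -1 90
```

```text
t: 2.5
position: [0.4761, 0.1956, 0.2513]
orientation: [-0.143, 0.99, -0.0, -0.001]
ft_force: [-0.4, 0.4, -0.0]
width: 0.994
t: 3.5
position: [0.4761, 0.1955, 0.2512]
orientation: [-0.143, 0.99, -0.0, -0.001]
ft_force: [-0.1, -3.1, -0.5]
width: 0.159
t: 3.88
position: [0.4761, 0.1955, 0.2513]
orientation: [-0.142, 0.99, -0.0, -0.001]
ft_force: [-1.3, -4.3, 2.7]
width: 0.152
```

```bash
python3 -m pendant '[[[0,0,0.002],[0,0,0]],[[0,0,0.004],[0,0,0]],[[0,0,0.004],[0,0,0]]]';python3 -m pendant '[[[0,0,0.002],[0,0,0]],[[0,0,0.002],[0,0,0]]]'; python3 -c "
from station import ctrl;print(ctrl.observe())"
```

```text
t: 4.25
position: [0.4759, 0.1956, 0.252]
orientation: [-0.143, 0.99, -0.0, -0.001]
ft_force: [-0.3, -0.3, -6.6]
width: 0.154
t: 4.5
position: [0.4759, 0.1956, 0.2524]
orientation: [-0.143, 0.99, -0.0, -0.001]
ft_force: [-0.0, -0.5, -7.0]
width: 0.149
{'t': 4.5, 'joint_pos': array([ 2.61615261e-01,  4.00473885e-01,  1.88548612e+00, -1.67215460e-04,
        8.58591998e-01, -1.59520757e+00]), 'qd': array([ 3.23696850e-05, -2.60986424e-03, -7.03033720e-04,  1.30362938e-03,
       -6.82646173e-04, -1.18855959e-03]), 'effort': array([ 2.15654948e-02, -5.43512392e+01, -2.33203375e+01, -7.62484182e-03,
        1.96727703e-02,  1.43125417e-03]), 'position': array([0.47586222, 0.1956104 , 0.2524216 ]), 'orientation': array([-1.42580263e-01,  9.89782135e-01, -2.37840878e-04, -1.46180075e-03]), 'ft_force': array([-0.02481488, -0.49905256, -7.00782864]), 'wrist_torque': array([-2.73645217e-02, -2.95221245e-02, -1.22332581e-05]), 'width': 0.14894734940545654}
```

```bash
python3 -m pendant '[[[-0.0045,0.0154,0],[0,0,0]],[[-0.009,0.031,0],[0,0,0]],[[-0.0112,0.0384,0],[0,0,0]],[[-0.0134,0.046,0],[0,0,0]],[[-0.0134,0.046,0],[0,0,0]]]'; python3 -m pendant '[[[0.009,-0.031,0],[0,0,0]],[[0.018,-0.062,0],[0,0,0]],[[0.0224,-0.077,0],[0,0,0]],[[0.0246,-0.0845,0],[0,0,0]],[[0.0268,-0.092,0],[0,0,0]],[[0.0268,-0.092,0],[0,0,0]]]'
```

```text
t: 5.12
position: [0.4725, 0.2072, 0.2524]
orientation: [-0.143, 0.99, -0.0, -0.001]
ft_force: [-0.0, -0.4, -6.3]
width: 0.145
t: 5.88
position: [0.4792, 0.1842, 0.2524]
orientation: [-0.143, 0.99, -0.0, -0.001]
ft_force: [-0.3, -0.2, -7.2]
width: 0.147
```

Free over ±12 mm. Now brisk 20 mm strokes.

```bash
python3 -m pendant '[[[-0.0246,0.0845,0],[0,0,0]],[[-0.0022,0.0077,0],[0,0,0]],[[-0.0246,0.0845,0],[0,0,0]],[[-0.0022,0.0077,0],[0,0,0]],[[-0.0246,0.0845,0],[0,0,0]],[[-0.0022,0.0077,0],[0,0,0]],[[-0.0246,0.0845,0],[0,0,0]],[[-0.0022,0.0077,0],[0,0,0]],[[-0.0246,0.0845,0],[0,0,0]]]'; python3 - <<'E'
from h import *
o=ctrl.observe();print(o["position"],o["qd"].round(3),o["ft_force"])
E
python3 -m pendant '[[[0,0,0],[0,0,0]],[[0,0,0],[0,0,0]]]'
python3 - <<'E'
from h import *
out=[]
for n,o in(("top",(98,190)),("scene",(300,175))):
    c=ctrl.camera(n);out.append(cv2.resize(c["image"][o[1]:o[1]+155,o[0]:o[0]+152,::-1],None,fx=2.6,fy=2.6,interpolation=cv2.INTER_CUBIC))
cv2.imwrite("pics/sh1.png",np.hstack(out))
E
```

```text
t: 7.0
position: [0.4735, 0.2045, 0.2525]
orientation: [-0.142, 0.99, -0.0, -0.001]
ft_force: [-0.2, -0.2, -7.2]
width: 0.146
[0.4735225  0.20448667 0.25249355] [ 0.345  0.024 -0.042  0.013  0.017  0.334] [-0.20282575 -0.21287192 -7.21965038]
t: 7.25
position: [0.4735, 0.2044, 0.2525]
orientation: [-0.142, 0.99, -0.0, -0.001]
ft_force: [-0.1, 0.3, -6.0]
width: 0.151
```

View pics/sh1.png

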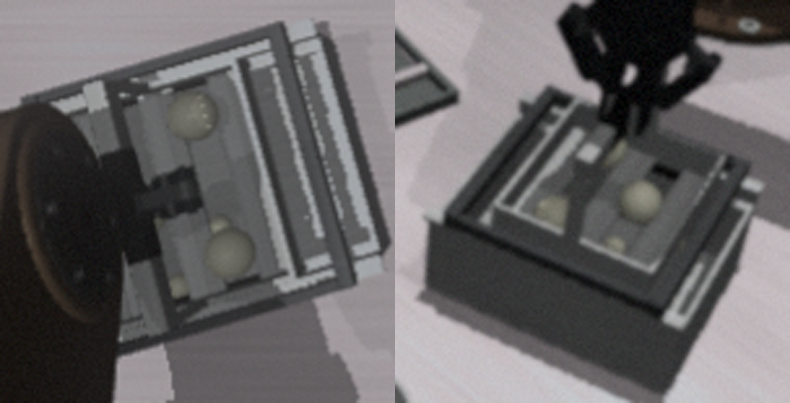

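After nine strokes most small balls have gone. One may remain at the scene crop (615,243), and two show at the top crop (220,225) and (180,290), possibly already below the slot. Shaking more.

```bash
python3 -m pendant '[[[0.0224,-0.0768,0],[0,0,0]],[[-0.0022,0.0077,0],[0,0,0]],[[0.0224,-0.0768,0],[0,0,0]],[[-0.0022,0.0077,0],[0,0,0]],[[0.0224,-0.0768,0],[0,0,0]],[[-0.0022,0.0077,0],[0,0,0]],[[0.0224,-0.0768,0],[0,0,0]],[[-0.0022,0.0077,0],[0,0,0]],[[0.0224,-0.0768,0],[0,0,0]],[[-0.0022,0.0077,0],[0,0,0]]]'
python3 -m pendant '[[[0.0224,-0.0768,0],[0,0,0]],[[-0.0022,0.0077,0],[0,0,0]],[[0.0224,-0.0768,0],[0,0,0]],[[-0.0022,0.0077,0],[0,0,0]],[[0.0224,-0.0768,0],[0,0,0]],[[-0.0022,0.0077,0],[0,0,0]],[[0.0224,-0.0768,0],[0,0,0]],[[0.0112,-0.0384,0],[0,0,0]],[[0.0112,-0.0384,0],[0,0,0]],[[0.0112,-0.0384,0],[0,0,0]]]'
python3 - <<'E'
from h import *
out=[]
for n,o in(("top",(98,190)),("scene",(300,175))):
    c=ctrl.camera(n);out.append(cv2.resize(c["image"][o[1]:o[1]+155,o[0]:o[0]+152,::-1],None,fx=2.6,fy=2.6,interpolation=cv2.INTER_CUBIC))
cv2.imwrite("pics/sh2.png",np.hstack(out))
E
```

```text
t: 8.6
position: [0.4737, 0.2048, 0.2526]
orientation: [-0.141, 0.99, -0.001, -0.001]
ft_force: [0.8, -0.7, -5.8]
width: 0.154
t: 9.85
position: [0.4764, 0.1954, 0.2526]
orientation: [-0.141, 0.99, -0.001, -0.001]
ft_force: [-0.2, 0.3, -6.3]
width: 0.146
```

View pics/sh2.png

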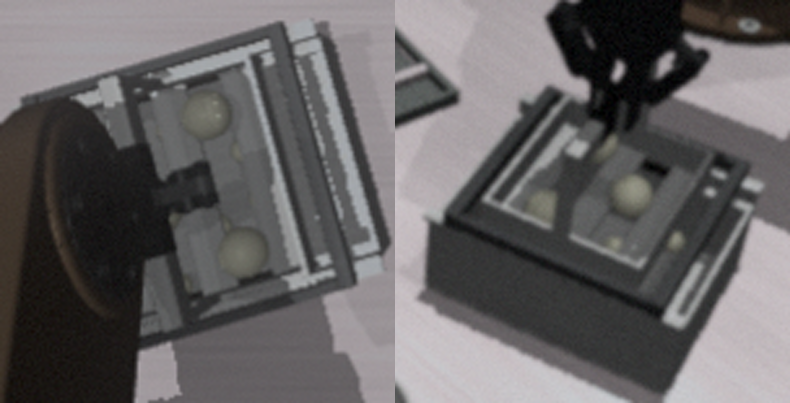

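```bash
python3 - <<'E'
from h import *
bars,b,tr=np.load("p.npy")
for n,o,ps in(("top",(98,190),{"T1":(238,152),"T2":(222,222),"T3":(188,282),"T4":(176,215),"L":(205,115),"L2":(243,252)}),("scene",(300,175),{"S1":(613-395,243),"S2":(677-395,240),"L":(632-395,195),"Lleft":(543-395,207),"Lb":(605-395,148)})):
    c=ctrl.camera(n)
    for k,p in ps.items():
        q=np.array(p)/2.6+o
        f=lambda z:least_squares(lambda v:(proj(c,W(bars,[[v[0],v[1],z]]))-q).ravel(),[0,0]).x
        print(n,k,"z.014",(f(.014)*1e3).round(),"z.104",(f(.104)*1e3).round())
E
```

```text
top T1 z.014 [ 19. -17.] z.104 [ 17. -39.]
top T2 z.014 [-31.  10.] z.104 [-28. -15.]
top T3 z.014 [-70.  48.] z.104 [-63.  19.]
top T4 z.014 [-15.  44.] z.104 [-14.  15.]
top L z.014 [56.  0.] z.104 [ 49. -23.]
top L2 z.014 [-59.  -0.] z.104 [-53. -24.]
scene S1 z.014 [-37.  11.] z.104 [48. 36.]
scene S2 z.014 [-72.  58.] z.104 [17. 79.]
scene L z.014 [-104.    0.] z.104 [-12.  27.]
scene Lleft z.014 [-45. -63.] z.104 [ 42. -30.]
scene Lb z.014 [-150.  -48.] z.104 [-53. -17.]
```

The four visible small balls triangulate to the tub floor. Two are unseen, so I'll add another set of strokes and then take one enlarged look at the gutters.

```bash
python3 -m pendant '[[[-0.0123,0.0422,0],[0,0,0]],[[0.0123,-0.0422,0],[0,0,0]],[[-0.0123,0.0422,0],[0,0,0]],[[0.0123,-0.0422,0],[0,0,0]],[[-0.0123,0.0422,0],[0,0,0]],[[0.0123,-0.0422,0],[0,0,0]],[[-0.0123,0.0422,0],[0,0,0]],[[0.0123,-0.0422,0],[0,0,0]],[[-0.0123,0.0422,0],[0,0,0]],[[0.0123,-0.0422,0],[0,0,0]]]'
python3 -m pendant '[[[-0.0246,0.0845,0],[0,0,0]],[[0,0,0],[0,0,0]],[[-0.0246,0.0845,0],[0,0,0]],[[0,0,0],[0,0,0]],[[-0.0246,0.0845,0],[0,0,0]],[[0,0,0],[0,0,0]],[[-0.0246,0.0845,0],[0,0,0]],[[0,0,0],[0,0,0]],[[0,0,0],[0,0,0]]]'
python3 - <<'E'
from h import *
c=ctrl.camera("scene");o=(325,195)
im=cv2.resize(c["image"][o[1]:o[1]+100,o[0]:o[0]+115,::-1],None,fx=5,fy=5,interpolation=cv2.INTER_CUBIC)
im2=cv2.resize(ctrl.camera("top")["image"][210:310,140:200,::-1],None,fx=3.5,fy=5,interpolation=cv2.INTER_CUBIC)
im=np.hstack([im,im2]);im=cv2.convertScaleAbs(im,alpha=1.5,beta=0)
cv2.imwrite("pics/sh3.png",im)
E
```

```text
t: 11.3
position: [0.479, 0.1865, 0.2526]
orientation: [-0.142, 0.99, -0.0, -0.001]
ft_force: [0.7, 0.6, -6.6]
width: 0.151
t: 12.42
position: [0.479, 0.1864, 0.2526]
orientation: [-0.141, 0.99, -0.0, -0.001]
ft_force: [-0.4, 0.4, -6.9]
width: 0.148
```

View pics/sh3.png

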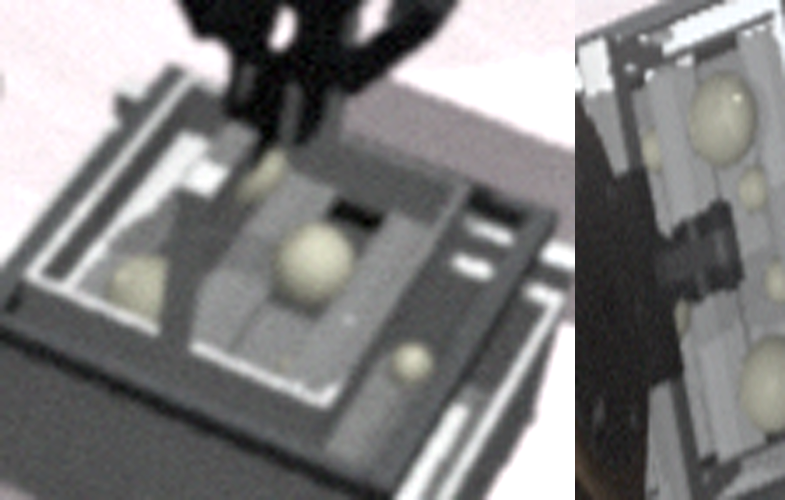

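```bash
python3 - <<'E'
from h import *
bars,b,tr=np.load("p.npy");c=ctrl.camera("top")
for q in[(162,239.6),(190.6,247.6),(197.1,266),(170.6,273)]:
    f=lambda z:least_squares(lambda v:(proj(c,W(bars,[[v[0],v[1],z]]))-np.array(q)).ravel(),[0,0]).x
    print("tub floor",(f(.014)*1e3).round(),"sieve, rel. sieve",(f(.104)*1e3+[0,9.5]).round())
s=ctrl.camera("scene")
sv=np.r_[b[:2],bars[2]];
def pr(X,Y,z,off=-.0095):return ((proj(s,W(bars,[[X,Y+off,z]]))[0]-(325,195))*5).round().tolist()
for y in(-.052,0,.052):print(y,[(int(x*1000),pr(x,y,.104)) for x in(-.065,-.04,-.02,0,.02,.04,.065)])
for t in[(56,50,14)]:print(pr(-.072,.058,.014,0))
E
```

```text
tub floor [54. 33.] sieve, rel. sieve [47. 16.]
tub floor [ 21. -20.] sieve, rel. sieve [ 18. -32.]
tub floor [-20. -23.] sieve, rel. sieve [-19. -35.]
tub floor [-19.  34.] sieve, rel. sieve [-18.  16.]
-0.052 [(-65, [201.0, 135.0]), (-40, [177.0, 166.0]), (-20, [158.0, 191.0]), (0, [138.0, 216.0]), (20, [118.0, 242.0]), (40, [97.0, 268.0]), (65, [71.0, 302.0])]
0 [(-65, [304.0, 176.0]), (-40, [282.0, 208.0]), (-20, [263.0, 233.0]), (0, [244.0, 260.0]), (20, [225.0, 286.0]), (40, [205.0, 314.0]), (65, [179.0, 349.0])]
0.052 [(-65, [411.0, 218.0]), (-40, [389.0, 251.0]), (-20, [372.0, 278.0]), (0, [353.0, 305.0]), (20, [335.0, 333.0]), (40, [316.0, 361.0]), (65, [292.0, 397.0])]
[417.0, 362.0]
```

Five balls are confirmed in the tub and the visible gutters are empty. I'll slide to the other end to look for the sixth, with a few more strokes on the way.

```bash
python3 -m pendant '[[[-0.0246,0.0845,0],[0,0,0]],[[0,0,0],[0,0,0]],[[-0.0246,0.0845,0],[0,0,0]],[[0,0,0],[0,0,0]],[[-0.0246,0.0845,0],[0,0,0]],[[0,0,0],[0,0,0]],[[-0.0246,0.0845,0],[0,0,0]],[[-0.0246,0.0845,0],[0,0,0]],[[-0.0246,0.0845,0],[0,0,0]]]'
python3 - <<'E'
from h import *
c=ctrl.camera("scene");o=(325,195)
im=cv2.resize(c["image"][o[1]:o[1]+110,o[0]:o[0]+115,::-1],None,fx=4,fy=4,interpolation=cv2.INTER_CUBIC)
im2=cv2.resize(ctrl.camera("top")["image"][200:310,140:225,::-1],None,fx=4,fy=4,interpolation=cv2.INTER_CUBIC)
cv2.imwrite("pics/sh4.png",cv2.convertScaleAbs(np.hstack([im,im2]),alpha=1.5,beta=0))
E
```

```text
t: 13.75
position: [0.4726, 0.2082, 0.2526]
orientation: [-0.142, 0.99, -0.0, -0.001]
ft_force: [0.0, 0.2, -7.1]
width: 0.15
```

View pics/sh4.png

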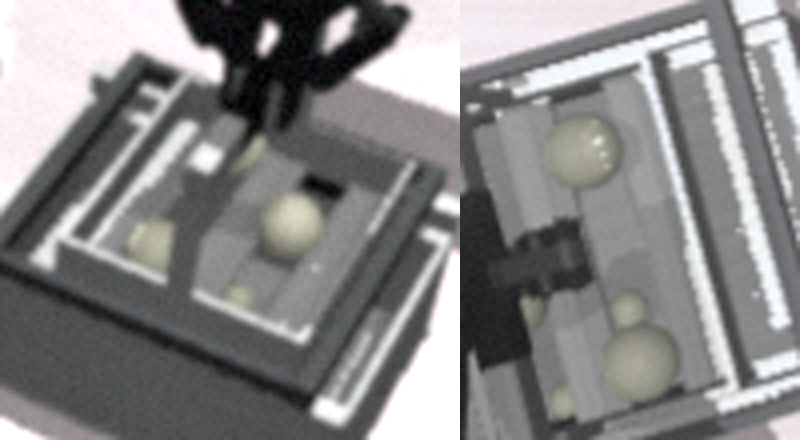

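The ends of the middle and −52 mm gutters (top view) and the +52 gutter (scene view) are all empty, and the three large balls are present. Centring and lifting.

```bash
python3 -m pendant '[[[0.006,-0.021,0],[0,0,0]],[[0.0123,-0.0422,0],[0,0,0]],[[0.0123,-0.0422,0],[0,0,0]],[[0.0123,-0.0422,0.03],[0,0,0]],[[0.0123,-0.0422,0.08],[0,0,0]],[[0.0123,-0.0422,0.16],[0,0,0]],[[0.0123,-0.0422,0.24],[0,0,0]],[[0.0123,-0.0422,0.32],[0,0,0]],[[0.0123,-0.0422,0.4],[0,0,0]],[[0.0123,-0.0422,0.44],[0,0,0]]]'
python3 -m pendant '[[[0,0,0.02],[0,0,0]],[[0,0,0.02],[0,0,0]]]'
```

```text
t: 15.1
position: [0.4757, 0.1975, 0.3643]
orientation: [-0.142, 0.99, -0.0, -0.0]
ft_force: [-0.5, -0.8, -6.9]
width: 0.148
t: 15.35
position: [0.4756, 0.1975, 0.3694]
orientation: [-0.142, 0.99, -0.0, 0.0]
ft_force: [0.2, -0.3, -6.5]
width: 0.148
```

```bash
python3 -m pendant '[[[0.005,-0.03,0],[0,0,-0.005]],[[0.015,-0.1,0],[0,0,-0.02]],[[0.025,-0.2,0],[0,0,-0.04]],[[0.035,-0.31,0],[0,0,-0.06]],[[0.045,-0.42,0],[0,0,-0.08]],[[0.055,-0.53,0],[0,0,-0.1]],[[0.065,-0.63,0],[0,0,-0.12]],[[0.072,-0.71,0],[0,0,-0.14]],[[0.078,-0.77,0],[0,0,-0.15]],[[0.078,-0.79,0],[0,0,-0.155]]]'
python3 -m pendant '[[[-0.005,-0.03,0],[0,0,-0.005]],[[-0.02,-0.1,0],[0,0,-0.02]],[[-0.04,-0.2,0],[0,0,-0.04]],[[-0.06,-0.31,0],[0,0,-0.06]],[[-0.08,-0.42,0],[0,0,-0.08]],[[-0.1,-0.53,0],[0,0,-0.1]],[[-0.12,-0.63,0],[0,0,-0.12]],[[-0.14,-0.71,0],[0,0,-0.14]],[[-0.15,-0.75,0],[0,0,-0.15]],[[-0.155,-0.776,0],[0,0,-0.155]]]'
```

```text
t: 16.6
position: [0.4951, -0.0011, 0.3692]
orientation: [-0.02, 1.0, -0.0, -0.0]
ft_force: [0.4, 0.6, -6.7]
width: 0.148
t: 17.85
position: [0.4561, -0.1955, 0.3692]
orientation: [0.102, 0.995, -0.0, -0.0]
ft_force: [-0.0, 0.9, -5.4]
width: 0.145
```

```bash
python3 -m pendant '[[[0,0.002,-0.05],[0,0,0]],[[0,0.004,-0.14],[0,0,0]],[[0,0.006,-0.24],[0,0,0]],[[0,0.006,-0.34],[0,0,0]],[[0,0.006,-0.44],[0,0,0]],[[0,0.006,-0.53],[0,0,0]],[[0,0.006,-0.61],[0,0,0]],[[0,0.006,-0.656],[0,0,0]],[[0,0.006,-0.656],[0,0,0]]]'
python3 - <<'E'
from h import *
bars,b,tr=np.load("p.npy");o=ctrl.observe();P=o["position"];print(P,o["orientation"],o["ft_force"])
q=o["orientation"];yaw=np.arctan2(2*q[1]**2-1,2*q[0]*q[1])-np.pi/2
d=P[:2]-tr[:2];t=tr[2];print("yaw",yaw,"in tray",d@[np.cos(t),np.sin(t)],d@[-np.sin(t),np.cos(t)])
sv=np.r_[P[:2],yaw];zb=P[2]-.1713;out=[]
for n,ot,w,h in(("top",(290,205),145,125),("scene",(210,150),125,125)):
    c=ctrl.camera(n);s=3 if n=="top" else 2.9
    im=cv2.resize(c["image"][ot[1]:ot[1]+h,ot[0]:ot[0]+w,::-1],None,fx=3,fy=3,interpolation=cv2.INTER_CUBIC).copy()
    s=3
    draw(im,c,sv,box(-.08,.08,-.07,.07,zb+.044),(255,255,0),s,ot)
    draw(im,c,sv,box(-.08,.08,-.07,.07,zb),(0,255,255),s,ot)
    draw(im,c,tr,box(-.084,.084,-.0155-.074,-.0155+.074,.016),(0,0,255),s,ot)
    draw(im,c,tr,box(-.092,.092,-.115,.115,.016),(255,0,255),s,ot)
    out.append(im)
cv2.imwrite("pics/pl.png",np.hstack(out)[:,:800])
E
```

```text
t: 18.98
position: [0.4561, -0.1936, 0.2046]
orientation: [0.102, 0.995, 0.0, -0.001]
ft_force: [0.7, -0.1, -5.7]
width: 0.149
[ 0.45605312 -0.19359331  0.20457705] [ 1.01800413e-01  9.94804495e-01  2.37764573e-04 -7.97584683e-04] [ 0.658537   -0.11038753 -5.68545404]
yaw -0.20395435050052146 in tray -0.0003955373554764955 -0.015250820549913486
```

View pics/pl.png

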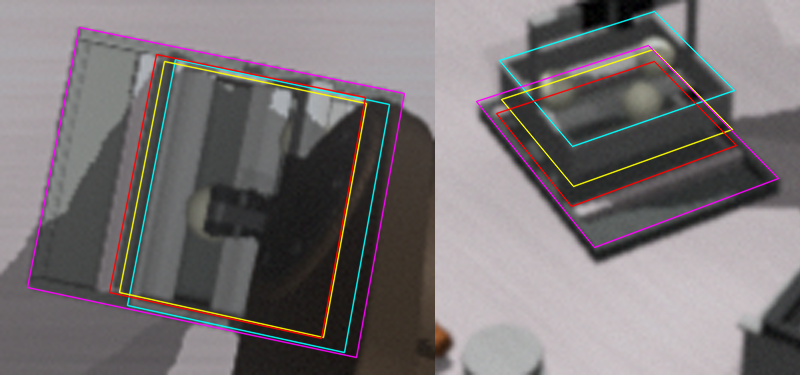

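The hover overlay agrees within a few mm. The scene view hints that the +y rib may sit slightly farther out, so I'll check with intensity profiles from the initial images (no viewing).

```bash
python3 - <<'E'
from h import *
bars,b,tr=np.load("p.npy")
ys=np.arange(-.125,.126,.002);xs=np.linspace(-.06,.06,25)
for n in("top","scene"):
    c=ctrl.camera(n);g=cv2.cvtColor(cv2.imread(f"pics/{n}0.png"),cv2.COLOR_BGR2GRAY).astype(np.float32)
    v=[]
    for y in ys:
        p=proj(c,W(tr,[[x,y,.016] for x in xs])).astype(np.float32)
        v.append(cv2.remap(g,p[:,:1],p[:,1:],cv2.INTER_LINEAR).mean())
    print(n," ".join(f"{y*1e3:.0f}:{a:.0f}" for y,a in zip(ys,v) if 50<abs(y*1e3)<120))
E
```

```text
top -119:141 -117:139 -115:125 -113:104 -111:101 -109:102 -107:82 -105:52 -103:72 -101:127 -99:150 -97:150 -95:150 -93:149 -91:129 -89:71 -87:62 -85:90 -83:103 -81:104 -79:104 -77:103 -75:104 -73:104 -71:104 -69:104 -67:104 -65:105 -63:105 -61:105 -59:105 -57:105 -55:106 -53:105 -51:106 51:114 53:114 55:113 57:113 59:133 61:147 63:150 65:150 67:150 69:128 71:98 73:101 75:114 77:116 79:116 81:116 83:116 85:117 87:117 89:117 91:117 93:117 95:117 97:117 99:117 101:117 103:117 105:114 107:107 109:110 111:114 113:113 115:95 117:102 119:129
scene -119:156 -117:147 -115:134 -113:119 -111:104 -109:91 -107:85 -105:88 -103:100 -101:118 -99:135 -97:147 -95:151 -93:145 -91:132 -89:114 -87:93 -85:75 -83:64 -81:60 -79:61 -77:66 -75:71 -73:76 -71:80 -69:83 -67:84 -65:85 -63:85 -61:85 -59:85 -57:85 -55:84 -53:85 -51:85 51:87 53:91 55:100 57:115 59:133 61:148 63:158 65:160 67:153 69:138 71:116 73:92 75:73 77:62 79:60 81:64 83:70 85:77 87:81 89:84 91:85 93:85 95:85 97:85 99:85 101:85 103:85 105:85 107:85 109:84 111:83 113:77 115:67 117:54 119:41
```

Pocket centre −15.8 mm in both views and we're at −15.3. Descending gently, watching the force.

```bash
python3 -m pendant '[[[-0.0004,-0.002,-0.03],[0,0,0]],[[-0.0004,-0.002,-0.055],[0,0,0]],[[-0.0004,-0.002,-0.066],[0,0,0]],[[-0.0004,-0.002,-0.072],[0,0,0]],[[-0.0004,-0.002,-0.076],[0,0,0]],[[-0.0004,-0.002,-0.08],[0,0,0]],[[-0.0004,-0.002,-0.08],[0,0,0]]]'
python3 -c "
from station import ctrl;o=ctrl.observe();print(o['ft_force'],o['wrist_torque'],o['position'])"
```

```text
t: 20.05
position: [0.4563, -0.1945, 0.1859]
orientation: [0.102, 0.995, -0.0, 0.0]
ft_force: [-0.1, 0.3, -5.3]
width: 0.146
[-0.10113459  0.33553516 -5.27961802] [-0.05360156 -0.05238928  0.00562949] [ 0.45625165 -0.19452497  0.18589743]
```

```bash
python3 -m pendant '[[[0,0,-0.004],[0,0,0]],[[0,0,-0.008],[0,0,0]],[[0,0,-0.008],[0,0,0]],[[0,0,-0.008],[0,0,0]]]'
python3 -c "
from station import ctrl;o=ctrl.observe();print(o['ft_force'],o['wrist_torque'],o['position'])"
```

```text
t: 20.55
position: [0.4562, -0.1945, 0.1839]
orientation: [0.102, 0.995, -0.0, 0.0]
ft_force: [-0.9, -0.3, -5.3]
width: 0.149
[-0.85366933 -0.28008161 -5.34543355] [ 0.01545274 -0.0522183  -0.01017987] [ 0.45624985 -0.19453734  0.18389134]
```

Below the rib-top height with no contact, so the sieve is in the pocket. Continuing.

```bash
python3 -m pendant '[[[0,0,-0.006],[0,0,0]],[[0,0,-0.012],[0,0,0]],[[0,0,-0.018],[0,0,0]],[[0,0,-0.024],[0,0,0]],[[0,0,-0.028],[0,0,0]],[[0,0,-0.028],[0,0,0]]]'
python3 -m pendant '[[[0,0,-0.003],[0,0,0]],[[0,0,-0.005],[0,0,0]],[[0,0,-0.005],[0,0,0]]]'
```

```text
t: 21.3
position: [0.4563, -0.1945, 0.1768]
orientation: [0.102, 0.995, -0.0, 0.0]
ft_force: [-0.3, 0.7, -6.6]
width: 0.147
t: 21.68
position: [0.4563, -0.1946, 0.1756]
orientation: [0.102, 0.995, -0.0, 0.0]
ft_force: [-0.2, -0.5, -6.0]
width: 0.147
```

```bash
python3 -m pendant '[[[0,0,-0.002],[0,0,0]],[[0,0,-0.003],[0,0,0]],[[0,0,-0.003],[0,0,0]]]'
python3 -m pendant '[[[0,0,-0.002],[0,0,0]],[[0,0,-0.003],[0,0,0]],[[0,0,-0.003],[0,0,0]]]'
```

```text
t: 22.05
position: [0.4564, -0.1948, 0.1753]
orientation: [0.102, 0.995, -0.001, 0.001]
ft_force: [-2.1, -2.8, 6.1]
width: 0.148
t: 22.42
position: [0.4564, -0.1949, 0.1753]
orientation: [0.102, 0.995, -0.001, 0.001]
ft_force: [-3.8, -1.8, 11.2]
width: 0.146
```

Contact at the expected floor height (0.1753). Easing off and releasing.

```bash
python3 -m pendant '[[[0,0,0.002],[0,0,0]],[[0,0,0.002],[0,0,0]]]' - 20
python3 -m pendant '[[[0,0,0],[0,0,0]],[[0,0,0],[0,0,0]],[[0,0,0],[0,0,0]],[[0,0,0],[0,0,0]],[[0,0,0],[0,0,0]],[[0,0,0],[0,0,0]],[[0,0,0],[0,0,0]],[[0,0,0],[0,0,0]]]' 1
python3 -m pendant '[[[0,0,0.04],[0,0,0]],[[0,0,0.1],[0,0,0]],[[0,0,0.2],[0,0,0]],[[0,0,0.35],[0,0,0]],[[0,0,0.5],[0,0,0]],[[0,0,0.65],[0,0,0]],[[0,0.2,0.7],[0,0,0]],[[0,0.4,0.7],[0,0,0]],[[0,0.6,0.7],[0,0,0]],[[0,0.75,0.7],[0,0,0]]]' 1
python3 - <<'E'
from h import *
bars,b,tr=np.load("p.npy");sv=np.r_[W(tr,[[0,-.0158,0]])[0][:2],tr[2]];out=[]
for n,x,y,w,h in(("top",95,185,340,150),("scene",210,140,240,190)):
    c=ctrl.camera(n);s=2.3 if n=="top" else 1.75
    im=cv2.resize(c["image"][y:y+h,x:x+w,::-1],None,fx=s,fy=s,interpolation=cv2.INTER_CUBIC).copy()
    draw(im,c,sv,box(-.08,.08,-.07,.07,.048),(255,255,0),s,(x,y))
    draw(im,c,sv,box(-.075,.075,-.007,.007,.134),(0,255,0),s,(x,y))
    out.append(im)
W_=max(i.shape[1] for i in out)
cv2.imwrite("pics/end.png",np.vstack([cv2.convertScaleAbs(np.pad(i,((0,0),(0,W_-i.shape[1]),(0,0))),alpha=1.2) for i in out])[:,:800])
E
```

```text
t: 22.68
position: [0.4563, -0.1947, 0.1755]
orientation: [0.102, 0.995, -0.001, 0.001]
ft_force: [0.6, -0.4, -3.2]
width: 0.15
t: 23.68
position: [0.4563, -0.1947, 0.1755]
orientation: [0.102, 0.995, -0.001, 0.001]
ft_force: [0.3, -0.6, 0.3]
width: 1.003
t: 24.92
position: [0.4557, -0.0054, 0.3519]
orientation: [0.102, 0.995, -0.001, 0.002]
ft_force: [0.1, -0.3, -0.2]
width: 0.999
```

```bash
python3 -c "
import cv2;i=cv2.imread('pics/end.png');print(i.shape)
cv2.imwrite('pics/end.png',i[:600,:800])"
```

```text
(677, 782, 3)
```

View pics/end.png

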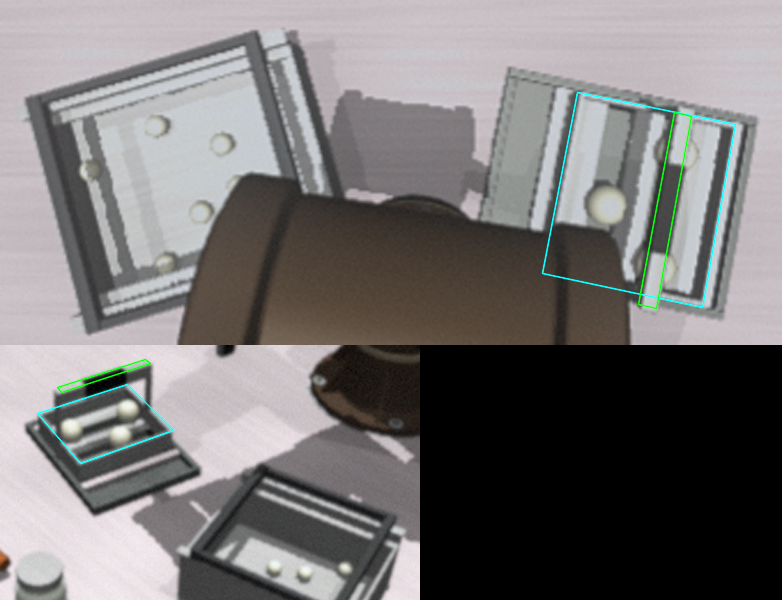

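The top view shows six balls in the tub: (157,126), (221,144), (90,170), (201,212), (166,263) and one half hidden at (235,183). The sieve sits in the pocket, matching its outline at floor height in both views, with three large balls in it and the gripper clear. Handing in.

```bash
python3 -c "
from station import ctrl;print(ctrl.close_job())"
```

```text
the job is handed in; nothing more can be done
None
```

The job is handed in at about 25 s of the 72 s allowed. The hand-in gives no verdict, so the result rests on my own checks.

**What I did:** I gripped the sieve by its bail and took up most of its weight. I found it free over ±12 mm, shook it along the ledges with strokes of about 20–22 mm, and lifted it out once the gutters looked empty. I then set it into the tray's pocket, let go and drew the arm clear.

**Last checks:**
- **Small balls:** the final top view shows six in the tub, one of them half hidden by the arm.
- **Large balls:** all three are in the sieve.
- **Placement:** the hand met the floor at 0.1753 m, exactly the predicted floor height and 12 mm below the height for a caught rib. The sieve matches its expected outline in both views.
- **Set-down force:** about 17 N by the readings. Forces were read only at the end of each move, so short peaks were not seen, neither here nor in the shaking.
- **Jar, bowl and rolling pin:** the arm never went near them, but I did not re-measure their positions.

**What disagreed or was only partly seen:**
- Before the lift I had placed only five of the six small balls for certain in the tub. I lifted because no gutter showed a ball, though a few spots stayed hidden behind the bail's leg and the arm.
- The scene overlay suggested one rib was about 5 mm off. Brightness profiles across the tray, taken from both cameras, then agreed on the pocket centre to 0.5 mm.

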